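# Eject a bonded loupe from its nest and hang it on the sprung hook

### The arm

A 6-joint arm with a two-finger parallel gripper is mounted at the origin on the work surface; the furniture and walls round the work are solid. World frame = base frame: x ahead of the robot, y to its left, z up, the work surface at z = 0. Lengths are in m, angles in degrees, forces in N, time in s.
With the tool pointing down it reaches from about 0.375 to 0.9 m from the base axis. Payload 3.1 kg.
Tool frame: the origin (TCP) lies on the centre line of the jaws, within the pads' length; the fingertips stand finger_overhang ahead of it and the grasp point (between the pads) lies 5 mm behind it (finger_overhang is the distance from the TCP to the fingertips, in m); z points along the fingers, y is the line along which they close (so a half turn about z gives the same grasp; the last joint's range is limited). The gripper opens to 87 mm and grips with 3 to 60 N. Pads are 19 mm wide; open, the fingers measure 117 mm over their backs; the gripper's body (75 mm by 190 mm) begins 51 mm behind the grasp point.
Start: joints at [-76.289, 30.224, 82.088, -0, 67.689, -10.227], TCP at [0.254, -0.571, 0.237] pointing down, gripper open.
Joint ranges: [-176.69, 176.69], [-43.24, 126.21], [12.49, 139.97], [-82, 262], [0, 151.66], [-163.58, 163.58]. Speed limits (degrees/s): [159.86, 159.86, 180, 180, 180, 180].

### API

Orientations are given as a 3x3 rotation matrix whose columns are the frame's x, y, z axes.
In Python, from rig import read_state, capture, calibration, hand_in, finger_overhang gives the robot as it stands.
- The arm moves only by the tool send_rows, never from a script. Its argument "plan" is a list of rows, each a list of 5 numbers: the closure in counts, from 0 (fully open) to 255 (shut), then the shift along the tool's x, y, z in m, then the turn about the tool's z in rad. A call has 1 to 20 rows; each row shifts and turns the commanded pose from where the row before left it, along the tool's axes as they then stand; what a row does not reach is not made up. A row lasts 1/12 s, in which the tool goes at most 41.7 mm and 7.16 degrees, less where a joint would pass 70% of its speed; a pose out of reach is approached as far as the arm can. A call is refused whole if a number of a shift passes 0.0417 or a number of a turn 0.125, either way. A call with a gripper value outside its range is refused whole. The fingers move at their own pace and stop on an object; the grip force is fixed at half the most. Time passes only in rows, so rows that do not move let the fingers close. It gives the time, the measured TCP pose, the force, the opening and the grip force at its end, in the units of the state.
- read_state(): the state, without advancing time (a new reading comes with each control period).
- capture(name): name is "scene" or "top" or "wrist"; returns (picture, depth): 420x560x3 uint8, blue, green, red; 420x560 float32, m along the optical axis (not along the pixel's ray), 0 where there is no reading.
- calibration(name): a dict with "fx", "fy", "cx", "cy" (pixels), "dist_coeffs" ([k1, k2, p1, p2, k3] as OpenCV has them; the pictures are not rectified), "xyz" and "rotation" of the camera in the world. Camera axes: x right, y down, z forward; pixel columns grow to the right and rows downward; lengths in m; the calibration is good to about 2 mm. A picture is of the moment at which its call begins: read the wrist's pose just before it. calibration takes no time and is no camera call; for the wrist camera it gives the pose at the moment of the call.
- hand_in(): hands the job in; it is judged then, once.
The state is a dict: "time_s": time; "joint_positions": joint angles; "qvel": joint speeds; "tau": joint torques, N m; "position": TCP position; "tcp_rot": TCP orientation; "force": force on the tool from outside, world axes, zero at the start; "moment": the same for the moment, N m; "opening": opening from 0.0 (shut) to 1.0 (fully open); "grasp_force": force on a finger pad.
Only numpy, scipy, OpenCV 4.12 (cv2) and the standard library are available. Lean on these libraries where they do the work, as an engineer would, in place of code of your own. Each camera call takes 0.05 s, during which the arm holds its last target. There are 200 camera calls.

### The job

The loupe has set in its bonding nest: press the knockout lever right down so the rod pushes the loupe up out of the slot, then hang the loupe by the eye in its handle on the stand's sprung hook. Still holding it, tug it gently down until the hook has dipped about 15 mm below its unloaded height and stay there about a second, then ease off and let go, leaving it hanging still. Do not drop the loupe, yank the hook down to its stop, or shift the mug or the small glass jar.

Things in the scene. Friction and masses are not known exactly. Their poses are not given: they have to be found in the camera images.
- nest: Fixed bonding nest: aluminium block 37 (x) x 76 (y) x 129 mm high on a dark base plate, left or right of the middle, turned up to 0.35 rad. Origin at table level under the block's middle. Upright slot open at the top, 13 (x) x 50 (y) mm, floor 32 mm up with a hole for the knockout rod. Lever and base plate reach out to its -x side, roughly towards the robot (plate x -136 to 36 mm).
- lever_pad (a point): Middle of the top of the black rubber pad (30 x 36 mm) at the lever's free end, about 111 mm from the slot to the nest's -x, 75 mm above the table at the start. Pressed straight down with 4 to 7 N it sinks about 50 mm, to about 25 mm above the table, on an arc about a pivot 52 mm from the slot (sideways shift under 6 mm).
- lever (a joint): Knockout lever angle, rad: 0 = pad up, rod down; 0.78 = pad fully down, rod and loupe about 39 mm higher. Stiff pivot: it stays where it is left, so the loupe stays up.
- loupe: Loupe, 0.1 kg, 94 mm tall, upright in the slot, lens down. Origin: lowest point of the lens rim; z up the handle, y across it, x its thickness (as the nest's x). Lens 46 mm across, 10 thick; above it a black handle 36 wide (y), 9 thick, z 42 to 94, sides straight to z 76, top round. Starts 3 mm below the block's top; lever down, its top 36 mm stand clear: grip across the 36 mm.
- loupe_eye (a point): Centre of the hanging eye through the handle, 72 mm above the loupe's origin on its axis. The eye is open along x, 20 mm wide (y) and 28 mm tall (loupe z 58 to 86), round at the top.
- stand: Fixed hook stand: wooden base 130 x 110 x 12 mm; steel post 12 mm thick, 185 mm high, 45 mm to the +x side of the origin. Origin at table level right under the hook's seat. The hook points to the stand's -x, roughly towards the robot. Stands on the other side from the nest, turned up to 0.35 rad.
- hook_seat (a point): Seat of the hook, on the axis of its level prong (round bar, 6 mm thick), 170 mm above the table when unloaded; axes as the stand's. The prong runs from x -22 to +34 mm (there the carriage on the post begins); its free -x end rises at 45 degrees to a tip at x -35 mm, 13 mm above the axis. A loupe hanging on it has its eye's centre 11 mm below this point.
- hook (a joint): How far the sprung hook has dipped straight down, m: 0 = unloaded, 0.035 = at its lower stop. The spring gives 0.35 N per mm; the loupe's weight alone dips it 2 to 4 mm.
- mug: Bystander: pale mug, 112 mm high, 83 x 112 mm with its handle, origin under its middle. Stands loose between and behind nest and stand. Leave it alone.
- frit_jar: Bystander: small open glass jar half full of green grains, 41 mm across, 38 mm high, origin under its middle. Stands loose between nest and stand. Leave it alone.
There are look-alikes about, which are no part of the job. Leave any green look-alike of the nest alone.

How it is judged:
By the outcome, as a careful person would: the job done as asked, in the order asked, and still so for the second after the job is handed in, with the robot touching nothing.
It also fails if it takes over 58 s, if anything falls off the work surface, if the arm or the gripper's body presses on something with over 40 N, if the wrist force passes 120 N, or if a joint passes its speed limit or range.

## Working session

There is one attempt and no reset: what is moved stays moved. The work goes in short steps, Python scripts to look and compute and a tool call to move; the robot and the scene stay as the last step left them, time stands still between calls to the robot, and variables do not carry over. Pictures are saved under pics/ and viewed, at most 12 in all, crops included, and the job is handed in when it is done.

Besides the shell and the picture viewer there is one more tool, called after "Request:" by a JSON object that holds its "fn" and its "kwargs", one argument or row to a line. send_rows: Moves the arm, as the interface text tells. Its arguments: {"type":"object","properties":{"plan":{"type":"array","items":{"type":"array","items":{"type":"number"}}}},"required":["plan"]}

```bash
ls; mkdir -p pics
python3 - <<'E'
from rig import *
import cv2,numpy as np
print(finger_overhang if not callable(finger_overhang) else finger_overhang())
s=read_state();print({k:np.round(v,3).tolist() for k,v in s.items()})
for n in("scene","top"):
    p,d=capture(n);cv2.imwrite(f"pics/{n}0.png",p);np.save(f"{n}0.npy",d);c=calibration(n);print(n,{k:np.round(v,4).tolist() for k,v in c.items()})
E
```

```text
pics
0.014
{'time_s': 0.0, 'joint_positions': [-76.29, 30.277, 82.157, 0.0, 67.688, -10.227], 'qvel': [-0.049, -0.047, 0.052, 0.085, -0.067, 0.064], 'tau': [-0.0, -44.004, -17.659, 0.063, 0.058, -0.0], 'position': [0.253, -0.571, 0.236], 'tcp_rot': [[0.914, 0.406, -0.0], [0.406, -0.914, 0.002], [0.0, -0.002, -1.0]], 'force': [0.436, -0.076, 0.902], 'moment': [0.034, -0.035, 0.006], 'grasp_force': 0.0, 'opening': 1.002}
scene {'fx': 507.1937, 'fy': 507.1937, 'cx': 275.4121, 'cy': 208.7215, 'dist_coeffs': [-0.0737, 0.0, 0.0, 0.0, 0.0], 'xyz': [0.0197, 0.6128, 0.9341], 'rotation': [[-0.6559, -0.5301, 0.5374], [-0.7547, 0.4481, -0.4792], [0.0132, -0.7199, -0.694]]}
top {'fx': 406.0542, 'fy': 406.0542, 'cx': 282.5189, 'cy': 208.5431, 'dist_coeffs': [-0.0398, 0.0, 0.0, 0.0, 0.0], 'xyz': [0.5371, 0.0534, 1.1254], 'rotation': [[-0.0207, -0.996, 0.0867], [-0.9998, 0.021, 0.0024], [-0.0042, -0.0867, -0.9962]]}
```

View pics/scene0.png

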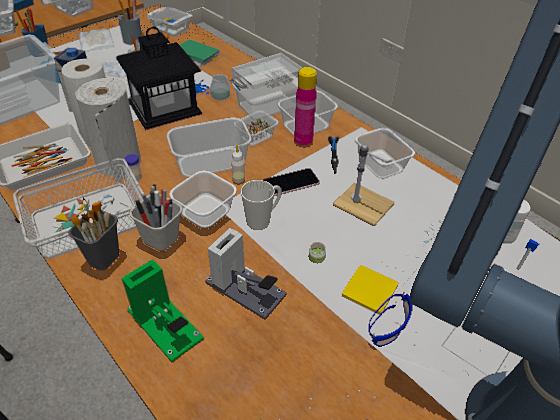

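View pics/top0.png

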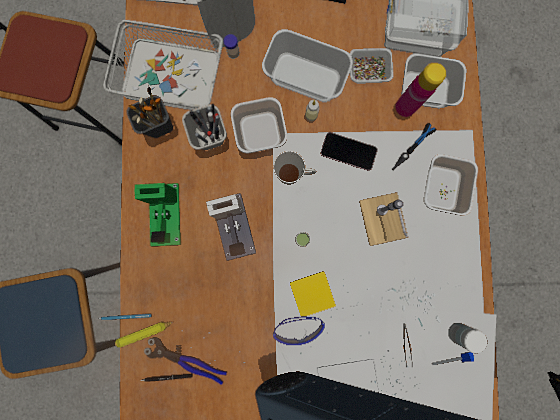

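The scene picture shows two nests: the aluminium one (scene 227,255; top 225,207) and a green look-alike (scene 147,290; top 158,192). The aluminium one fits the description. The stand is at scene (362,200) and top (385,215), the jar at top (303,240), and the mug at top (290,168). I'll confirm with an enlarged crop.

```bash
cat > h.py <<'E'
import numpy as np,cv2
from rig import *
def ray(c,u,v):
    K=np.array([[c['fx'],0,c['cx']],[0,c['fy'],c['cy']],[0,0,1]])
    p=cv2.undistortPoints(np.array([[[u,v]]],float),K,np.array(c['dist_coeffs']))[0,0]
    return np.array(c['xyz']),np.array(c['rotation'])@np.array([p[0],p[1],1])
def atz(c,u,v,z):
    o,r=ray(c,u,v);return o+r*(z-o[2])/r[2]
def tri(*obs):
    A=np.zeros((3,3));b=np.zeros(3)
    for c,u,v in obs:
        o,r=ray(c,u,v);r=r/np.linalg.norm(r);P=np.eye(3)-np.outer(r,r);A+=P;b+=P@o
    return np.linalg.solve(A,b)
def crop(p,x,y,w,h,k,name): cv2.imwrite(name,cv2.resize(p[y:y+h,x:x+w],None,fx=k,fy=k,interpolation=cv2.INTER_CUBIC))
E
python3 - <<'E'
import cv2,numpy as np
t=cv2.imread('pics/top0.png');s=cv2.imread('pics/scene0.png')
f=lambda p,x,y:cv2.resize(p[y:y+75,x:x+100],None,fx=4,fy=4,interpolation=cv2.INTER_CUBIC)
cv2.imwrite('pics/c1.png',np.vstack([np.hstack([f(t,185,190),f(t,345,185)]),np.hstack([f(s,195,228),f(s,315,140)])]))
E
```

```text
(no output)
```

View pics/c1.png

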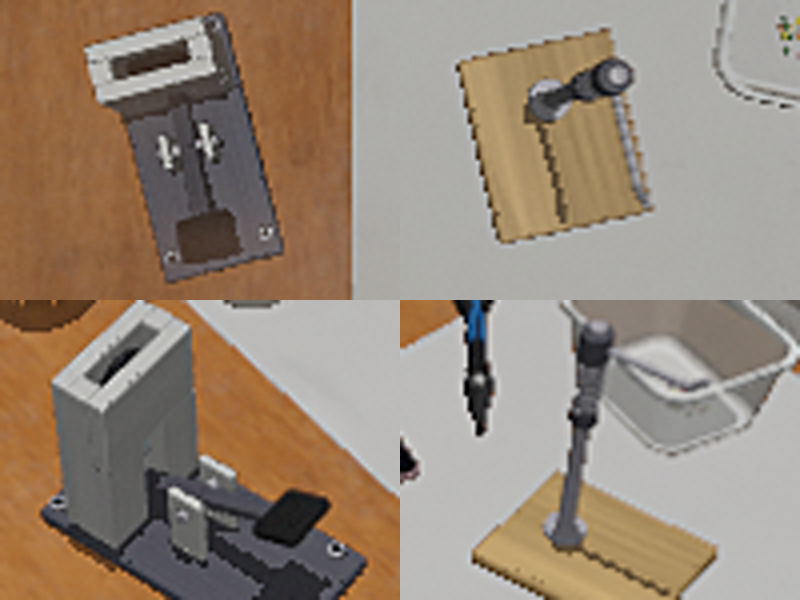

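The crop confirms the grey aluminium nest, with its lever pad at top (237,249) and scene (268,282). The hook prong runs in top from about (400,210) to its tip at (406,236), and the tip in scene is about (391,161).

Run:
```python
from h import *
t=calibration('top');s=calibration('scene')
T=lambda x,y:(t,185+x/4,190+y/4);S=lambda x,y:(s,195+x/4,228+(y-300)/4)
T2=lambda x,y:(t,345+(x-400)/4,185+y/4);S2=lambda x,y:(s,315+(x-400)/4,140+(y-300)/4)
r=lambda *a:print(a[0],np.round(a[1],4))
r('pad',tri(T(208,236),S(291,515)))
r('slot',tri(T(150,59),S(122,356)))
cs=[atz(*T(*p),.129) for p in((85,47),(208,17),(219,68),(98,103))]
r('corn T',cs);r('mean',np.mean(cs,0))
cs2=[atz(*S(*p),.129) for p in((52,382),(148,303),(192,343),(103,412))]
r('corn S',cs2);r('mean',np.mean(cs2,0))
d=cs[0]-cs[1];r('yaw',np.arctan2(d[1],d[0])-np.pi/2)
d=cs2[0]-cs2[1];r('yaw',np.arctan2(d[1],d[0])-np.pi/2)
r('tip',tri(T2(645,205),S2(705,385)));
r('posttop',tri(T2(614,74),S2(597,326)))
a=atz(*T2(645,205),.183);b=atz(*T2(622,100),.170);r('prong',[a,b]);d=b-a;r('yaw',np.arctan2(d[1],d[0]))
b=[atz(*T2(*p),.012) for p in((457,62),(608,30),(652,208),(500,242))];r('base',b);r('m',np.mean(b,0))
d=b[0]-b[3];r('yaw',np.arctan2(d[1],d[0]))
d=b[1]-b[2];r('yaw',np.arctan2(d[1],d[0]))
r('jar',atz(t,303,240,.03));r('mug',atz(t,290,168,.11))
```

```text
pad [0.5272 0.1767 0.0723]
slot [0.6367 0.2043 0.1261]
corn T [[0.6447 0.244  0.129 ]
 [0.6617 0.1677 0.129 ]
 [0.6299 0.1612 0.129 ]
 [0.6098 0.2361 0.129 ]]
mean [0.6365 0.2023 0.129 ]
corn S [[0.6437 0.2452 0.129 ]
 [0.6568 0.1713 0.129 ]
 [0.6178 0.1714 0.129 ]
 [0.6095 0.2371 0.129 ]]
mean [0.632  0.2062 0.129 ]
yaw 0.2194
yaw 0.176
tip [ 0.5494 -0.2312  0.1773]
posttop [ 0.6249 -0.215   0.1854]
prong [[ 0.5485 -0.2302  0.183 ]
 [ 0.611  -0.2233  0.17  ]]
yaw 0.1102
base [[ 0.6519 -0.156   0.012 ]
 [ 0.6719 -0.2616  0.012 ]
 [ 0.5485 -0.2864  0.012 ]
 [ 0.5276 -0.1809  0.012 ]]
m [ 0.6    -0.2212  0.012 ]
yaw 0.198
yaw 0.1984
jar [0.5464 0.0028 0.03  ]
mug [0.7282 0.0348 0.11  ]
```

```bash
cat >> h.py <<'E'
def go(x,y,z,yaw,cur=None):
    """tool-axes move to a target: turn about tool z first, then shift"""
    s=read_state();R=np.array(s['tcp_rot']);p=np.array(s['position'])
    y0=np.arctan2(R[1,0],R[0,0]);tz=-(yaw-y0)
    t=np.array([np.cos(yaw),np.sin(yaw),0]);u=np.array([np.sin(yaw),-np.cos(yaw),0])
    d=np.array([x,y,z])-p
    print('turn',round(tz,3),'shift tool',np.round([d@t,d@u,-d[2]],4),'tilt',np.round(R[2],3))
E
python3 - <<'E'
from h import *
c=calibration('wrist');s=read_state();R=np.array(s['tcp_rot'])
print(c['fx'],'cam in tool',R.T@(np.array(c['xyz'])-s['position']),'\n',np.round(R.T@np.array(c['rotation']),3))
go(.46,-.24,.32,.2)
E
```

```text
327.6098114818458 cam in tool [ 0.06879448 -0.00018565 -0.14735416] 
 [[-0.    -0.968 -0.252]
 [ 1.    -0.001  0.001]
 [-0.001 -0.252  0.968]]
turn 0.218 shift tool [ 0.2681 -0.283  -0.0843] tilt [ 0.    -0.002 -1.   ]
```

Request:
{"fn": "send_rows", "kwargs": {
  "plan": [
    [255, 0, 0, 0, 0.109],
    [255, 0, 0, 0, 0.109],
    [255, 0.0225, -0.0235, -0.007, 0],
    [255, 0.0225, -0.0235, -0.007, 0],
    [255, 0.0225, -0.0235, -0.007, 0],
    [255, 0.0225, -0.0235, -0.007, 0],
    [255, 0.0225, -0.0235, -0.007, 0],
    [255, 0.0225, -0.0235, -0.007, 0],
    [255, 0.0225, -0.0235, -0.007, 0],
    [255, 0.0225, -0.0235, -0.007, 0],
    [255, 0.0225, -0.0235, -0.007, 0],
    [255, 0.0225, -0.0235, -0.007, 0],
    [255, 0.0225, -0.0235, -0.007, 0],
    [255, 0.0225, -0.0235, -0.007, 0],
    [255, 0, 0, 0, 0],
    [255, 0, 0, 0, 0]
  ]
}}

```text
time_s: 1.43
position: [0.4628, -0.2398, 0.3207]
tcp_rot: [[0.979, 0.202, -0.0], [0.202, -0.979, -0.0], [-0.0, 0.0, -1.0]]
force: [-0.4, 0.2, 0.1]
opening: 0.011
grasp_force: 0.0
```

Run:
```python
from h import *
import json
c=calibration('wrist');p,d=capture('wrist');cv2.imwrite('pics/w1.png',p)
json.dump({k:np.array(v).tolist() for k,v in c.items()},open('w1.json','w'))
go(.47,-.15,.32,.2)
```

```text
turn 0.002 shift tool [ 0.0257 -0.0874  0.0003] tilt [-0.001  0.    -1.   ]
```

Request:
{"fn": "send_rows", "kwargs": {
  "plan": [
    [255, 0.01, -0.03, 0, 0],
    [255, 0.01, -0.03, 0, 0],
    [255, 0.006, -0.027, 0, 0],
    [255, 0, 0, 0, 0],
    [255, 0, 0, 0, 0]
  ]
}}

```text
time_s: 1.9
position: [0.4697, -0.1509, 0.3201]
tcp_rot: [[0.98, 0.199, -0.001], [0.199, -0.98, -0.0], [-0.001, -0.0, -1.0]]
force: [0.6, 0.0, 0.4]
opening: 0.002
grasp_force: 0.0
```

Run:
```python
from h import *
import json
c=calibration('wrist');p,d=capture('wrist');cv2.imwrite('pics/w2.png',p)
json.dump({k:np.array(v).tolist() for k,v in c.items()},open('w2.json','w'))
a=cv2.imread('pics/w1.png')
f=lambda p:cv2.resize(p,(0,0),fx=.7,fy=.7)
cs={}
for n,i in(('w1',a),('w2',p)):
    c=json.load(open(n+'.json'))
    R=np.array(c['rotation']);v=R.T@(np.array([.58,-.224,.17])-c['xyz']);v/=v[2]
    u0,v0=int(c['cx']+c['fx']*v[0]),int(c['cy']+c['fy']*v[1]);x0=min(max(u0-100,0),360);y0=min(max(v0-100,0),120)
    cs[n]=cv2.resize(i[y0:y0+300,x0:x0+200],None,fx=2,fy=2,interpolation=cv2.INTER_CUBIC);print(n,x0,y0,u0,v0)
cv2.imwrite('pics/c2.png',np.hstack([cs['w1'],cs['w2']]))
go(.5275,.178,.12,.23)
```

```text
w1 193 0 293 61
w2 292 0 392 91
turn -0.031 shift tool [ 0.1311 -0.308   0.2003] tilt [-0.001  0.001 -1.   ]
```

View pics/c2.png

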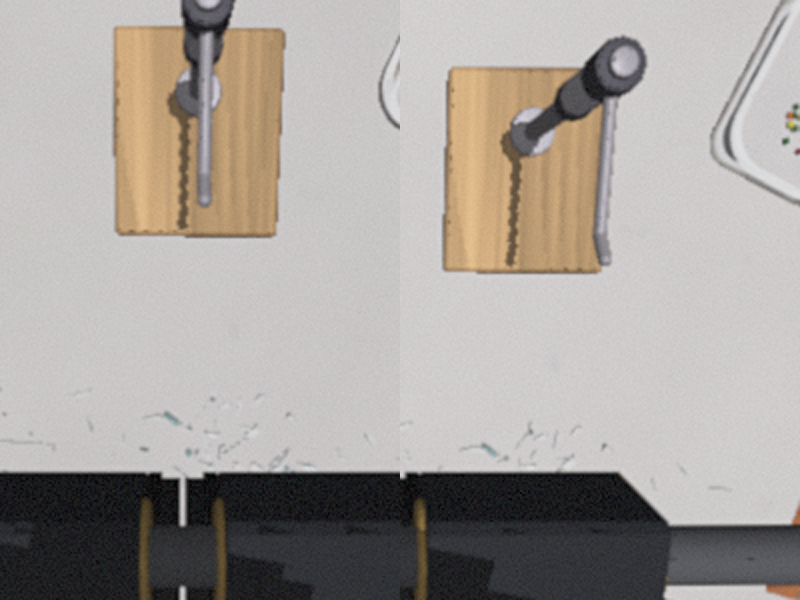

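Both wrist views show the hook prong, nearly vertical in w1 (column about 204/2+193). The bend is at crop (204,176) and (602,235), the tip at (204,200) and (606,259).

Run:
```python
from h import *
import json
A=json.load(open('w1.json'));B=json.load(open('w2.json'))
a=lambda x,y:(A,193+x/2,y/2);b=lambda x,y:(B,292+(x-400)/2,y/2)
P={}
for n,p,q in(('bend',(204,175),(602,235)),('tip',(204,198),(605,258)),('root',(206,38),(612,98))):
    P[n]=tri(a(*p),b(*q));print(n,np.round(P[n],4))
d=P['root']-P['bend'];print('len',np.linalg.norm(d),'yaw',np.arctan2(d[1],d[0]))
for k in(A,B):
  f=a if k is A else b
  c=[atz(*f(*p),.012) for p in(((114,27),(284,29),(276,235),(117,233)) if k is A else ((448,67),(600,67),(600,271),(445,270)))]
  e=c[0]-c[3];print('base yaw',np.arctan2(e[1],e[0]),np.round(np.mean(c,0),4))
```

```text
bend [ 0.56   -0.2296  0.1736]
tip [ 0.5505 -0.2314  0.1801]
root [ 0.614  -0.2192  0.1706]
len 0.05502811000160161 yaw 0.1894172179377371
base yaw 0.19594961126872135 [ 0.6006 -0.2225  0.012 ]
base yaw 0.206542376309122 [ 0.6006 -0.2185  0.012 ]
```

Request:
{"fn": "send_rows", "kwargs": {
  "plan": [
    [255, 0, 0, 0, -0.031],
    [255, 0.0131, -0.0308, 0.008, 0],
    [255, 0.0131, -0.0308, 0.008, 0],
    [255, 0.0131, -0.0308, 0.008, 0],
    [255, 0.0131, -0.0308, 0.008, 0],
    [255, 0.0131, -0.0308, 0.008, 0],
    [255, 0.0131, -0.0308, 0.008, 0],
    [255, 0.0131, -0.0308, 0.008, 0],
    [255, 0.0131, -0.0308, 0.008, 0],
    [255, 0.0131, -0.0308, 0.008, 0],
    [255, 0.0131, -0.0308, 0.008, 0],
    [255, 0, 0, 0.03, 0],
    [255, 0, 0, 0.03, 0],
    [255, 0, 0, 0.03, 0],
    [255, 0, 0, 0.03, 0],
    [255, 0, 0, 0, 0],
    [255, 0, 0, 0, 0]
  ]
}}

```text
time_s: 3.37
position: [0.5274, 0.1774, 0.119]
tcp_rot: [[0.974, 0.227, -0.004], [0.227, -0.974, -0.001], [-0.004, -0.0, -1.0]]
force: [0.6, -0.3, 0.3]
opening: 0.006
grasp_force: 0.0
```

Run:
```python
from h import *
go(.5275,.178,.045,.23)
p,d=capture('top');crop(p,150,150,160,130,4,'pics/c3.png')
```

```text
turn -0.001 shift tool [ 0.0003 -0.0006  0.074 ] tilt [-0.004 -0.    -1.   ]
```

View pics/c3.png

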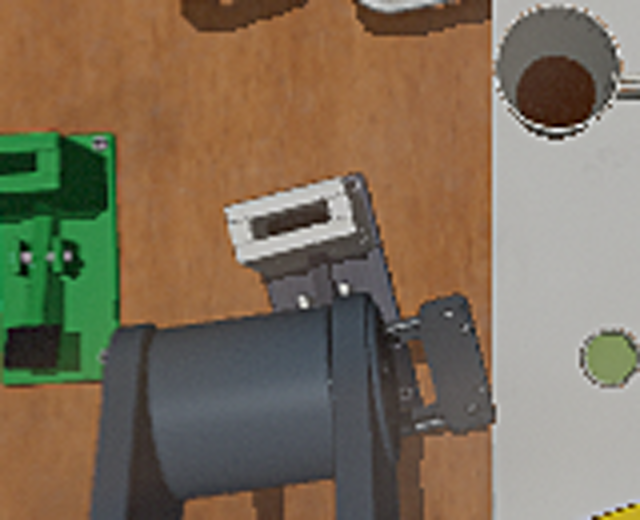

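The top crop shows the gripper over the pad, clear of the block (slot at crop (290,218)). I'll press down now.

Request:
{"fn": "send_rows", "kwargs": {
  "plan": [
    [255, 0, 0, 0.015, 0],
    [255, 0, 0, 0.01, 0],
    [255, 0, 0, 0.007, 0],
    [255, 0, 0, 0.006, 0],
    [255, 0, 0, 0.006, 0],
    [255, 0, 0, 0.006, 0],
    [255, 0, 0, 0.006, 0],
    [255, 0, 0, 0.006, 0],
    [255, 0, 0, 0.006, 0],
    [255, 0, 0, 0, 0]
  ]
}}

```text
time_s: 4.25
position: [0.5272, 0.1789, 0.0519]
tcp_rot: [[0.973, 0.229, -0.001], [0.229, -0.973, -0.0], [-0.001, -0.0, -1.0]]
force: [-1.2, -0.5, 1.6]
opening: 0.004
grasp_force: 0.5
```

Request:
{"fn": "send_rows", "kwargs": {
  "plan": [
    [255, 0, 0, 0.004, 0],
    [255, 0, 0, 0.004, 0],
    [255, 0, 0, 0.003, 0],
    [255, 0, 0, 0, 0]
  ]
}}

```text
time_s: 4.58
position: [0.529, 0.1794, 0.0434]
tcp_rot: [[0.973, 0.229, 0.003], [0.229, -0.973, 0.001], [0.004, 0.0, -1.0]]
force: [-2.1, 0.1, 14.7]
opening: 0.005
grasp_force: 7.0
```

Request:
{"fn": "send_rows", "kwargs": {
  "plan": [
    [255, 0, 0, 0.002, 0],
    [255, 0, 0, 0, 0]
  ]
}}

```text
time_s: 4.75
position: [0.5291, 0.1794, 0.043]
tcp_rot: [[0.973, 0.229, 0.004], [0.229, -0.973, 0.001], [0.004, 0.0, -1.0]]
force: [-5.9, -0.8, 25.0]
opening: 0.005
grasp_force: 12.3
```

The lever is at its stop: force jumped to 25 N with no further travel. I'll retract, open, and look from above the nest.

Request:
{"fn": "send_rows", "kwargs": {
  "plan": [
    [255, 0, 0, -0.01, 0],
    [255, 0, 0, -0.025, 0],
    [255, 0, 0, -0.035, 0],
    [0, 0, 0, -0.035, 0],
    [0, 0, 0, -0.035, 0],
    [0, 0, 0, -0.035, 0],
    [0, 0.01, -0.02, -0.02, 0],
    [0, 0.01, -0.02, 0, 0],
    [0, 0, 0, 0, 0],
    [0, 0, 0, 0, 0]
  ]
}}

```text
time_s: 5.58
position: [0.5382, 0.2234, 0.2348]
tcp_rot: [[0.973, 0.231, 0.002], [0.231, -0.973, 0.0], [0.002, 0.0, -1.0]]
force: [0.0, -0.7, 0.2]
opening: 0.447
grasp_force: 0.0
```

Run:
```python
from h import *
import json
c=calibration('wrist');p,d=capture('wrist');cv2.imwrite('pics/w3.png',p)
json.dump({k:np.array(v).tolist() for k,v in c.items()},open('w3.json','w'))
print(np.round(read_state()['position'],4))
```

```text
[0.5375 0.2226 0.234 ]
```

Request:
{"fn": "send_rows", "kwargs": {
  "plan": [
    [0, 0, 0.035, 0, 0],
    [0, 0, 0.035, 0, 0],
    [0, 0, 0, 0, 0],
    [0, 0, 0, 0, 0]
  ]
}}

```text
time_s: 5.97
position: [0.5537, 0.152, 0.2334]
tcp_rot: [[0.974, 0.225, -0.002], [0.225, -0.974, -0.0], [-0.002, -0.0, -1.0]]
force: [0.0, -0.4, 0.3]
opening: 0.801
grasp_force: 0.0
```

Run:
```python
from h import *
import json
c=calibration('wrist');p,d=capture('wrist');cv2.imwrite('pics/w4.png',p)
json.dump({k:np.array(v).tolist() for k,v in c.items()},open('w4.json','w'))
print(np.round(read_state()['position'],4))
a=cv2.imread('pics/w3.png');cs={}
for n,i in(('w3',a),('w4',p)):
    c=json.load(open(n+'.json'))
    R=np.array(c['rotation']);v=R.T@(np.array([.6355,.2035,.15])-c['xyz']);v/=v[2]
    u0,v0=int(c['cx']+c['fx']*v[0]),int(c['cy']+c['fy']*v[1]);x0=min(max(u0-66,0),427);y0=min(max(v0-100,0),220)
    cs[n]=cv2.resize(i[y0:y0+200,x0:x0+133],None,fx=3,fy=3,interpolation=cv2.INTER_CUBIC);print(n,x0,y0,u0,v0)
cv2.imwrite('pics/c4.png',np.hstack([cs['w3'],cs['w4']]))
```

```text
[0.5533 0.1531 0.2336]
w3 280 0 346 89
w4 169 0 235 86
```

View pics/c4.png

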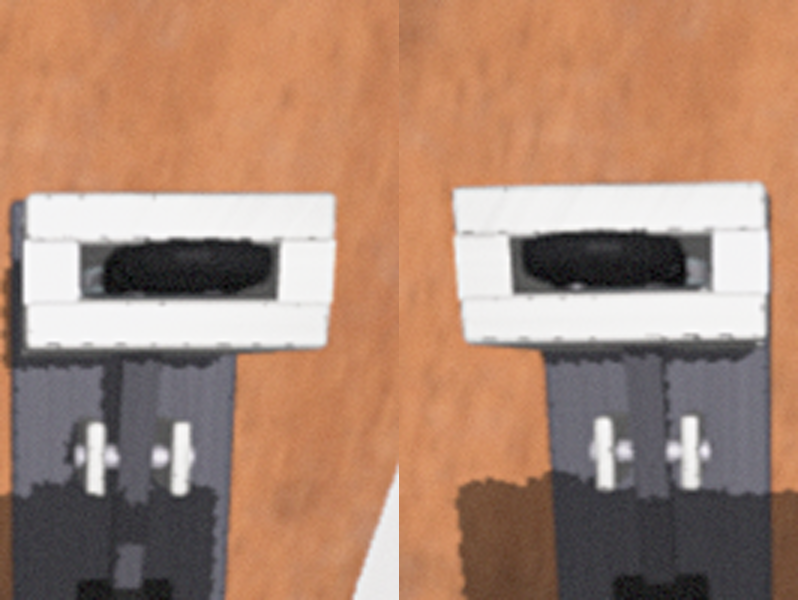

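Both crops show the black handle risen through the slot: its centre is at crop (188,267) in w3 and (604,259) in w4, and it sits square to the tool.

Run:
```python
from h import *
import json
A=json.load(open('w3.json'));B=json.load(open('w4.json'))
a=lambda x,y:(A,280+x/3,y/3);b=lambda x,y:(B,169+(x-399)/3,y/3)
for n,p,q in(('handle mid',(188,267),(604,259)),('top edge rear',(190,240),(602,232)),('left',(105,272),(522,258)),('right',(271,265),(685,258)),('slot',(179,271),(612,265))):
    print(n,np.round(tri(a(*p),b(*q)),4))
for f,cs in((a,((27,195),(335,195),(326,346),(27,348))),(b,((454,188),(765,183),(765,340),(466,344)))):
    c=[atz(*f(*p),.129) for p in cs];e=c[0]-c[1];print(np.round(np.mean(c,0),4),np.arctan2(e[1],e[0])-np.pi/2)
go(.6355,.2035,.155,.232)
```

```text
handle mid [0.6368 0.2043 0.1402]
top edge rear [0.6424 0.2056 0.1417]
left [0.6321 0.2229 0.1391]
right [0.6413 0.1859 0.1424]
slot [0.637  0.2042 0.1268]
[0.6367 0.2045 0.129 ] 0.236900771655572
[0.6367 0.2038 0.129 ] 0.23808009109902928
turn -0.004 shift tool [ 0.0915 -0.0301  0.0786] tilt [-0.002 -0.001 -1.   ]
```

Run:
```python
from h import *
for n in('scene','wrist'):
    c=calibration(n);p,d=capture(n)
    R=np.array(c['rotation']);K=np.array([[c['fx'],0,c['cx']],[0,c['fy'],c['cy']],[0,0,1]])
    uv=np.stack(np.meshgrid(np.arange(560),np.arange(420)),-1).reshape(-1,1,2).astype(float)
    q=cv2.undistortPoints(uv,K,np.array(c['dist_coeffs']))[:,0];dd=d.ravel()
    X=np.c_[q*dd[:,None],dd]@R.T+c['xyz']
    m=(np.hypot(X[:,0]-.637,X[:,1]-.204)<.04)&(dd>0)&(X[:,2]<.2)
    z=X[m];h=z[z[:,2]>.133];print(n,len(h),np.round(np.percentile(z[:,2],[50,90,99,99.8]),4), h.mean(0).round(4) if len(h) else 0,np.round([h.min(0),h.max(0)],4) if len(h) else 0)
    if n=='scene': crop(p,190,205,110,100,6,'pics/c5.png')
```

```text
scene 124 [0.0975 0.1319 0.1638 0.1664] [0.6353 0.2067 0.1508] [[0.629  0.1715 0.133 ]
 [0.6488 0.2232 0.1676]]
wrist 734 [0.1276 0.1467 0.1631 0.1639] [0.637  0.2027 0.157 ] [[0.6294 0.1869 0.1338]
 [0.6452 0.2223 0.1648]]
```

View pics/c5.png

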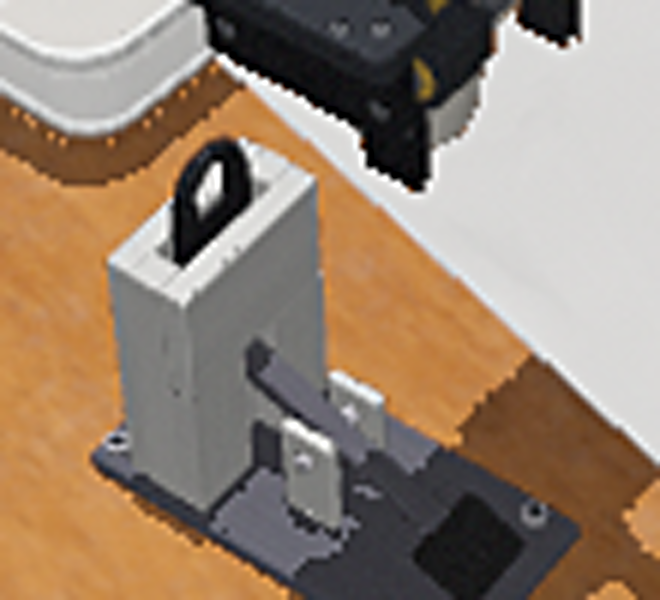

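The scene crop shows the loupe standing up with its eye visible at crop (212,190). The pad is fully down. Depth gives the handle top at about 0.164 m, so the eye is at about 0.142.

Run:
```python
from h import *
go(.637,.2043,.146,.237)
```

```text
turn -0.006 shift tool [ 0.0932 -0.0288  0.0879] tilt [-0.002 -0.001 -1.   ]
```

Request:
{"fn": "send_rows", "kwargs": {
  "plan": [
    [0, 0, 0, 0, -0.006],
    [0, 0.031, -0.0096, 0, 0],
    [0, 0.031, -0.0096, 0, 0],
    [0, 0.031, -0.0096, 0, 0],
    [0, 0, 0, 0, 0],
    [0, 0, 0, 0.025, 0],
    [0, 0, 0, 0.025, 0],
    [0, 0, 0, 0.015, 0],
    [0, 0, 0, 0, 0],
    [0, 0, 0, 0, 0]
  ]
}}

```text
time_s: 6.95
position: [0.6363, 0.2047, 0.1686]
tcp_rot: [[0.972, 0.236, -0.003], [0.236, -0.972, -0.0], [-0.003, -0.0, -1.0]]
force: [-0.1, 0.3, 0.1]
opening: 1.0
grasp_force: 0.0
```

Run:
```python
from h import *
go(.637,.2043,.146,.237)
```

```text
turn 0.001 shift tool [0.0006 0.0005 0.0226] tilt [-0.003 -0.    -1.   ]
```

Request:
{"fn": "send_rows", "kwargs": {
  "plan": [
    [0, 0, 0, 0.012, 0],
    [0, 0, 0, 0.0105, 0],
    [0, 0, 0, 0, 0],
    [255, 0, 0, 0, 0],
    [255, 0, 0, 0, 0],
    [255, 0, 0, 0, 0],
    [255, 0, 0, 0, 0],
    [255, 0, 0, 0, 0],
    [255, 0, 0, 0, 0],
    [255, 0, 0, 0, 0],
    [255, 0, 0, 0, 0],
    [255, 0, 0, 0, 0],
    [255, 0, 0, 0, 0]
  ]
}}

```text
time_s: 8.03
position: [0.6376, 0.2042, 0.1471]
tcp_rot: [[0.972, 0.235, 0.0], [0.235, -0.972, -0.0], [0.0, 0.0, -1.0]]
force: [-0.4, -0.0, 0.4]
opening: 0.412
grasp_force: 30.0
```

Gripped, with an opening of about 36 mm. I'll lift it slowly, then move it clear.

Request:
{"fn": "send_rows", "kwargs": {
  "plan": [
    [255, 0, 0, -0.005, 0],
    [255, 0, 0, -0.008, 0],
    [255, 0, 0, -0.012, 0],
    [255, 0, 0, -0.016, 0],
    [255, 0, 0, -0.02, 0],
    [255, 0, 0, -0.02, 0],
    [255, 0, 0, -0.015, 0],
    [255, 0, 0, -0.006, 0],
    [255, 0, 0, 0, 0]
  ]
}}

```text
time_s: 8.78
position: [0.6388, 0.2044, 0.2522]
tcp_rot: [[0.972, 0.235, 0.005], [0.235, -0.972, 0.001], [0.006, 0.001, -1.0]]
force: [0.3, -0.4, -0.2]
opening: 0.406
grasp_force: 30.0
```

Run:
```python
from h import *
s=read_state();print(s['grasp_force'],s['opening'])
go(.582-.07*np.cos(.195),-.225-.07*np.sin(.195),.249,.195)
```

```text
29.991942588239908 0.40573092212471623
turn 0.042 shift tool [-0.209   0.4103  0.0032] tilt [ 0.006  0.001 -1.   ]
```

Request:
{"fn": "send_rows", "kwargs": {
  "plan": [
    [255, 0, 0, 0, 0.042],
    [255, -0.007, 0.0135, 0, 0],
    [255, -0.011, 0.0215, 0, 0],
    [255, -0.015, 0.0295, 0, 0],
    [255, -0.015, 0.0295, 0, 0],
    [255, -0.015, 0.0295, 0, 0],
    [255, -0.015, 0.0295, 0, 0],
    [255, -0.015, 0.0295, 0, 0],
    [255, -0.015, 0.0295, 0, 0],
    [255, -0.015, 0.0295, 0, 0],
    [255, -0.015, 0.0295, 0, 0],
    [255, -0.015, 0.0295, 0, 0],
    [255, -0.015, 0.0295, 0, 0],
    [255, -0.015, 0.0295, 0, 0],
    [255, -0.014, 0.027, 0, 0],
    [255, -0.008, 0.0155, 0, 0],
    [255, -0.004, 0.0082, 0, 0],
    [255, 0, 0, 0, 0],
    [255, 0, 0, 0, 0],
    [255, 0, 0, 0, 0]
  ]
}}

```text
time_s: 10.45
position: [0.5116, -0.2374, 0.2487]
tcp_rot: [[0.981, 0.195, -0.001], [0.195, -0.981, 0.001], [-0.001, -0.001, -1.0]]
force: [-0.4, -1.1, -1.1]
opening: 0.409
grasp_force: 30.0
```

Run:
```python
from h import *
s=read_state();print(np.round(s['position'],4),s['grasp_force'])
S=np.array([.582,-.225,.17]);dx=np.array([np.cos(.195),np.sin(.195),0])
go(*(S-.07*dx+[0,0,.01]),.195)
p,d=capture('scene');c=calibration('scene')
# project expected points
K=np.array([[c['fx'],0,c['cx']],[0,c['fy'],c['cy']],[0,0,1]]);R=np.array(c['rotation'])
pr=lambda X:cv2.projectPoints(np.array(X,float),cv2.Rodrigues(R.T)[0],-R.T@np.array(c['xyz']),K,np.array(c['dist_coeffs']))[0][:,0]
e=np.array(s['position'])-[0,0,.005]
print(pr([e,e+[0,0,.014],e-[0,0,.014],S,S-.035*dx+[0,0,.013]]).round(1))
crop(p,310,90,130,100,6,'pics/c6.png')
```

```text
[ 0.5116 -0.2374  0.2487] 29.99220814090222
turn 0.001 shift tool [0.0014 0.0015 0.0687] tilt [-0.001 -0.001 -1.   ]
[[411.1 145.3]
 [412.3 140.4]
 [409.9 150.2]
 [379.2 158.2]
 [392.8 159.6]]
```

View pics/c6.png

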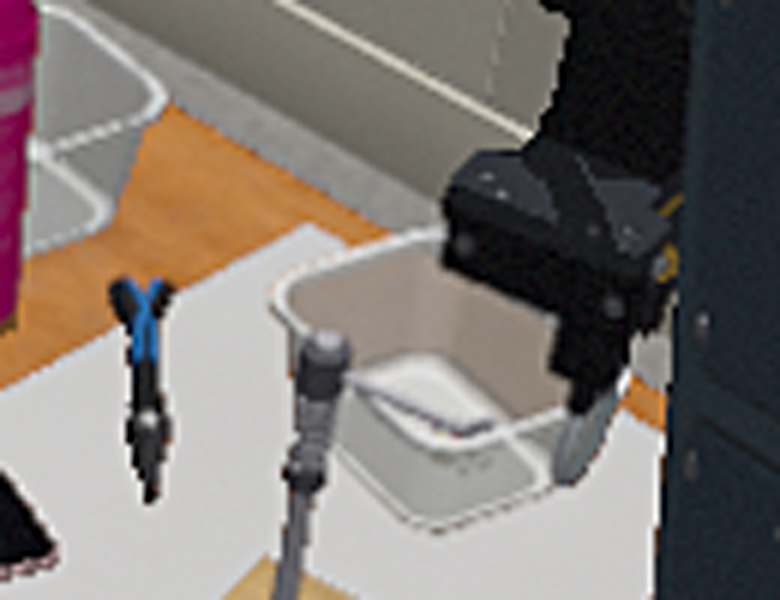

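The scene crop shows the loupe held upright with its lens bottom at crop (565,487), matching the predicted height. The hook tip at (490,425) lies where I computed it. I'll lower to threading height and advance.

Request:
{"fn": "send_rows", "kwargs": {
  "plan": [
    [255, 0.0014, 0.0015, 0.012, 0],
    [255, 0, 0, 0.018, 0],
    [255, 0, 0, 0.018, 0],
    [255, 0, 0, 0.013, 0],
    [255, 0, 0, 0.0067, 0],
    [255, 0, 0, 0, 0],
    [255, 0, 0, 0, 0],
    [255, 0.005, 0, 0, 0],
    [255, 0.005, 0, 0, 0],
    [255, 0.005, 0, 0, 0],
    [255, 0.005, 0, 0, 0],
    [255, 0.005, 0, 0, 0],
    [255, 0, 0, 0, 0],
    [255, 0, 0, 0, 0]
  ]
}}

```text
time_s: 11.67
position: [0.5384, -0.235, 0.1814]
tcp_rot: [[0.981, 0.194, 0.0], [0.194, -0.981, -0.0], [0.0, 0.0, -1.0]]
force: [-0.7, -0.3, -1.1]
opening: 0.408
grasp_force: 30.0
```

Run:
```python
from h import *
S=np.array([.582,-.225,.17]);dx=np.array([np.cos(.195),np.sin(.195),0])
go(*(S-.005*dx+[0,0,.011]),.195)
p,d=capture('wrist');q,_=capture('scene')
cv2.imwrite('pics/c7.png',np.hstack([cv2.resize(p[0:300,170:370],(400,600)),cv2.resize(q[110:210,350:417],(400,600))]))
```

```text
turn 0.0 shift tool [ 0.0397 -0.0013  0.0004] tilt [ 0.  0. -1.]
```

View pics/c7.png

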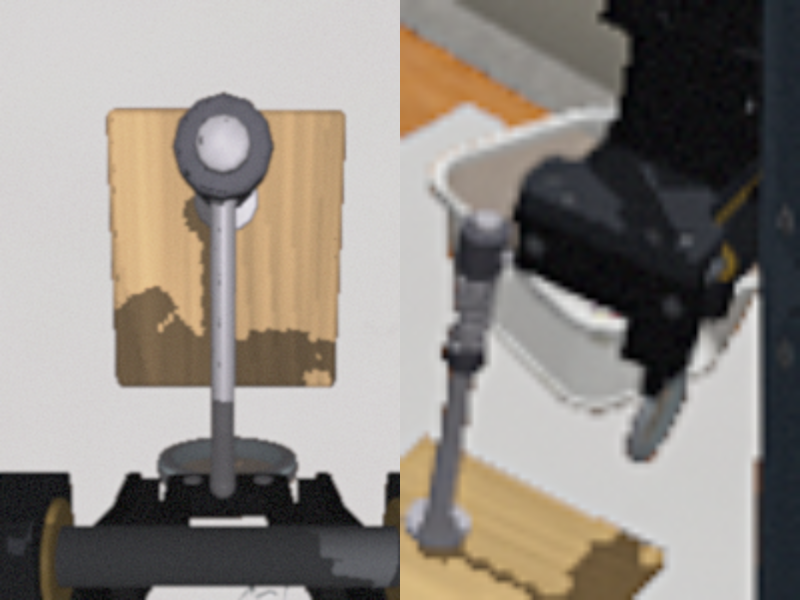

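The wrist view shows the hook tip (222,490) right ahead of the eye, about 2 mm to the left of the loupe's centre (228). I'll correct sideways and thread it.

Request:
{"fn": "send_rows", "kwargs": {
  "plan": [
    [255, 0, -0.0015, 0, 0],
    [255, 0.004, 0, 0, 0],
    [255, 0.004, 0, 0, 0],
    [255, 0.004, 0, 0, 0],
    [255, 0.004, 0, 0, 0],
    [255, 0, 0, 0, 0]
  ]
}}

```text
time_s: 12.27
position: [0.5546, -0.2305, 0.1815]
tcp_rot: [[0.981, 0.194, 0.001], [0.194, -0.981, -0.001], [0.001, 0.001, -1.0]]
force: [0.2, -0.4, -0.5]
opening: 0.41
grasp_force: 30.0
```

Request:
{"fn": "send_rows", "kwargs": {
  "plan": [
    [255, 0.004, 0, 0, 0],
    [255, 0.004, 0, 0, 0],
    [255, 0.004, 0, 0, 0],
    [255, 0.004, 0, 0, 0],
    [255, 0.004, 0, 0, 0],
    [255, 0.004, 0, 0, 0],
    [255, 0, 0, 0, 0],
    [255, 0, 0, 0, 0]
  ]
}}

```text
time_s: 12.93
position: [0.5772, -0.2258, 0.1813]
tcp_rot: [[0.981, 0.194, -0.0], [0.194, -0.981, 0.0], [-0.0, -0.0, -1.0]]
force: [-0.1, -0.2, -1.4]
opening: 0.406
grasp_force: 30.0
```

Run:
```python
from h import *
s=read_state();print(np.round(s['position'],4),np.round(s['force'],1))
p,d=capture('wrist');q,_=capture('scene')
cv2.imwrite('pics/c8.png',np.hstack([cv2.resize(p[0:300,170:370],(400,600)),cv2.resize(q[110:210,350:417],(400,600))]))
```

```text
[ 0.5772 -0.2258  0.1813] [-0.1 -0.2 -1.4]
```

View pics/c8.png

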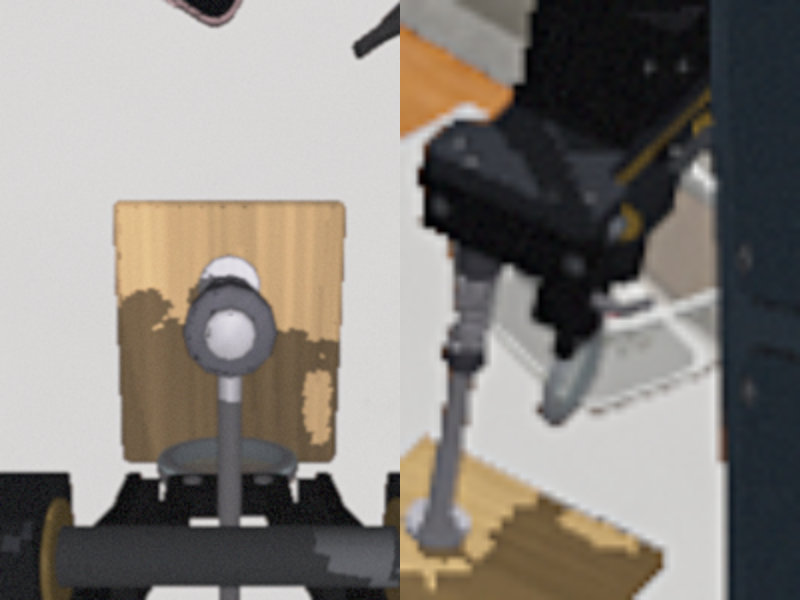

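The loupe is threaded and centred on the prong, with the prong running through the eye in both views. I'll lower it onto the hook gently.

Request:
{"fn": "send_rows", "kwargs": {
  "plan": [
    [255, 0, 0, 0.003, 0],
    [255, 0, 0, 0.003, 0],
    [255, 0, 0, 0.003, 0],
    [255, 0, 0, 0.003, 0],
    [255, 0, 0, 0.003, 0],
    [255, 0, 0, 0.002, 0],
    [255, 0, 0, 0.002, 0],
    [255, 0, 0, 0.002, 0],
    [255, 0, 0, 0.002, 0],
    [255, 0, 0, 0.002, 0],
    [255, 0, 0, 0.002, 0],
    [255, 0, 0, 0, 0],
    [255, 0, 0, 0, 0]
  ]
}}

```text
time_s: 14.12
position: [0.577, -0.2258, 0.1545]
tcp_rot: [[0.981, 0.194, -0.0], [0.194, -0.981, 0.0], [-0.0, -0.0, -1.0]]
force: [-0.7, -1.3, 2.2]
opening: 0.409
grasp_force: 30.0
```

Run:
```python
from h import *
f=[];z=[]
for i in range(6):
    p,d=capture('wrist');s=read_state();f.append(s['force'][2]);z.append(s['position'][2])
print(np.mean(f),np.std(f),np.mean(z))
def prong(p,d):
    c=calibration('wrist');R=np.array(c['rotation']);S=np.array([.582,-.225,.17]);dx=np.array([np.cos(.195),np.sin(.195),0])
    K=np.array([[c['fx'],0,c['cx']],[0,c['fy'],c['cy']],[0,0,1]])
    uv=np.stack(np.meshgrid(np.arange(560),np.arange(420)),-1).reshape(-1,1,2).astype(float)
    q=cv2.undistortPoints(uv,K,np.array(c['dist_coeffs']))[:,0];dd=d.ravel()
    X=np.c_[q*dd[:,None],dd]@R.T+c['xyz'];r=X-S;a=r@dx;b=r@np.array([-dx[1],dx[0],0])
    m=(np.abs(b)<.0015)&(a>.008)&(a<.03)&(X[:,2]>.1);return np.median(X[m,2]),m.sum()
print('prong top z',prong(p,d))
```

```text
2.255616955005957 0.33632216328988807 0.15453324278148986
prong top z (np.float64(0.2469880189658306), np.int64(2060))
```

At z 0.1545 the force gives a dip of about 9 mm, which agrees with the geometry. Another 6 mm, then hold.

Request:
{"fn": "send_rows", "kwargs": {
  "plan": [
    [255, 0, 0, 0.002, 0],
    [255, 0, 0, 0.002, 0],
    [255, 0, 0, 0.002, 0],
    [255, 0, 0, 0, 0],
    [255, 0, 0, 0, 0],
    [255, 0, 0, 0, 0]
  ]
}}

```text
time_s: 14.92
position: [0.5771, -0.2259, 0.1485]
tcp_rot: [[0.981, 0.194, 0.0], [0.194, -0.981, -0.0], [0.0, 0.0, -1.0]]
force: [-2.2, 0.9, 3.6]
opening: 0.406
grasp_force: 30.0
```

Run:
```python
from h import *
f=[];z=[]
for i in range(8):
    p,d=capture('scene');s=read_state();f.append(s['force'][2]);z.append(s['position'][2])
print(np.mean(f),np.std(f),np.mean(z))
```

```text
4.242379963734197 0.3091105772629866 0.14848426767876
```

4.24 N plus the weight is about 5.2 N, so a 15 mm dip. I'll hold a little longer, then ease up to where the weight alone holds it.

Request:
{"fn": "send_rows", "kwargs": {
  "plan": [
    [255, 0, 0, 0, 0],
    [255, 0, 0, 0, 0],
    [255, 0, 0, 0, 0],
    [255, 0, 0, 0, 0],
    [255, 0, 0, 0, 0],
    [255, 0, 0, 0, 0],
    [255, 0, 0, -0.001, 0],
    [255, 0, 0, -0.002, 0],
    [255, 0, 0, -0.002, 0],
    [255, 0, 0, -0.002, 0],
    [255, 0, 0, -0.002, 0],
    [255, 0, 0, -0.0015, 0],
    [255, 0, 0, -0.001, 0],
    [255, 0, 0, -0.0005, 0],
    [255, 0, 0, 0, 0],
    [255, 0, 0, 0, 0]
  ]
}}

```text
time_s: 16.65
position: [0.577, -0.2259, 0.1602]
tcp_rot: [[0.981, 0.193, -0.0], [0.193, -0.981, 0.0], [-0.0, -0.0, -1.0]]
force: [0.1, -0.3, 1.0]
opening: 0.406
grasp_force: 30.0
```

Run:
```python
from h import *
f=[];z=[]
for i in range(8):
    p,d=capture('scene');s=read_state();f.append(s['force'][2]);z.append(s['position'][2])
print(np.mean(f),np.std(f),np.mean(z))
```

```text
0.19713842942869542 0.44127600668358713 0.16024436141602977
```

Request:
{"fn": "send_rows", "kwargs": {
  "plan": [
    [148, 0, 0, 0, 0],
    [144, 0, 0, 0, 0],
    [138, 0, 0, 0, 0],
    [130, 0, 0, 0, 0],
    [115, 0, 0, 0, 0],
    [95, 0, 0, 0, 0],
    [70, 0, 0, 0, 0],
    [40, 0, 0, 0, 0],
    [20, 0, 0, 0, 0],
    [20, 0, 0, 0, 0],
    [20, 0, 0, 0, 0],
    [20, 0, 0, 0, 0]
  ]
}}

```text
time_s: 18.05
position: [0.577, -0.2259, 0.1603]
tcp_rot: [[0.981, 0.194, 0.0], [0.194, -0.981, 0.0], [0.0, -0.0, -1.0]]
force: [-0.3, 0.8, 0.1]
opening: 0.9
grasp_force: 0.0
```

Request:
{"fn": "send_rows", "kwargs": {
  "plan": [
    [20, 0, 0, -0.005, 0],
    [20, 0, 0, -0.01, 0],
    [20, 0, 0, -0.015, 0],
    [20, 0, 0, -0.025, 0],
    [20, 0, 0, -0.03, 0],
    [20, 0, 0, -0.03, 0],
    [20, -0.03, 0, -0.01, 0],
    [20, -0.035, 0, 0, 0],
    [20, -0.03, 0, 0, 0],
    [20, 0, 0, 0, 0],
    [20, 0, 0, 0, 0],
    [20, 0, 0, 0, 0],
    [20, 0, 0, 0, 0],
    [20, 0, 0, 0, 0],
    [20, 0, 0, 0, 0],
    [20, 0, 0, 0, 0]
  ]
}}

```text
time_s: 19.38
position: [0.4844, -0.2441, 0.2851]
tcp_rot: [[0.981, 0.194, -0.0], [0.194, -0.981, 0.0], [-0.0, -0.0, -1.0]]
force: [0.4, 0.3, -0.3]
opening: 0.918
grasp_force: 0.0
```

Run:
```python
from h import *
q,_=capture('scene')
v=lambda q:cv2.resize(q[110:235,330:430],(480,600))
for i in range(20): r,_=capture('scene')
print(np.abs(v(r).astype(int)-v(q)).max(), read_state()['time_s'])
p,d=capture('wrist')
a=cv2.resize(p[100:400,205:365],(320,600));cv2.imwrite('pics/c9.png',np.hstack([v(r),a]))
```

```text
142 20.4333
```

View pics/c9.png

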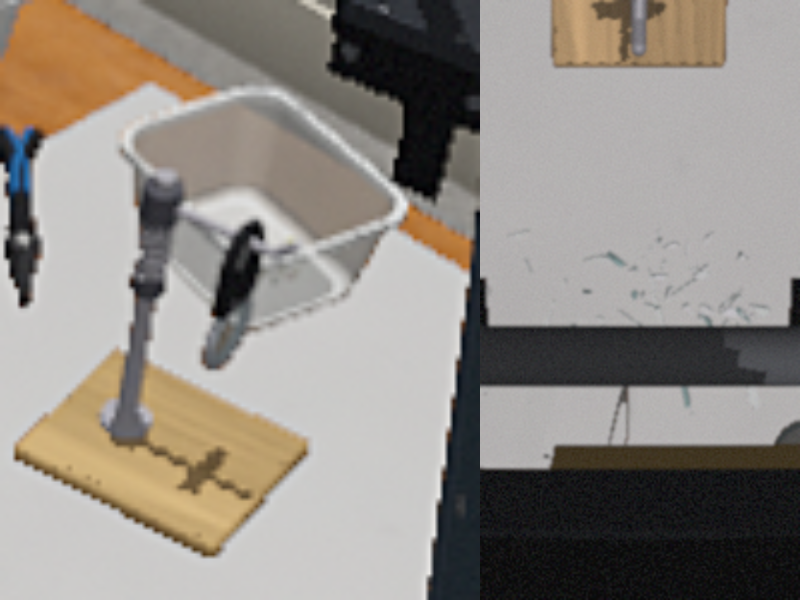

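The loupe hangs on the prong at crop (235,290), and the gripper is clear. I'll let any swing die out, then check that it is still and hand in.

Request:
{"fn": "send_rows", "kwargs": {
  "plan": [
    [20, 0, 0, 0, 0],
    [20, 0, 0, 0, 0],
    [20, 0, 0, 0, 0],
    [20, 0, 0, 0, 0],
    [20, 0, 0, 0, 0],
    [20, 0, 0, 0, 0],
    [20, 0, 0, 0, 0],
    [20, 0, 0, 0, 0],
    [20, 0, 0, 0, 0],
    [20, 0, 0, 0, 0],
    [20, 0, 0, 0, 0],
    [20, 0, 0, 0, 0],
    [20, 0, 0, 0, 0],
    [20, 0, 0, 0, 0],
    [20, 0, 0, 0, 0],
    [20, 0, 0, 0, 0],
    [20, 0, 0, 0, 0],
    [20, 0, 0, 0, 0],
    [20, 0, 0, 0, 0],
    [20, 0, 0, 0, 0]
  ]
}}

```text
time_s: 22.15
position: [0.4838, -0.2443, 0.2853]
tcp_rot: [[0.981, 0.194, -0.0], [0.194, -0.981, -0.0], [-0.0, 0.0, -1.0]]
force: [0.5, -0.5, 1.0]
opening: 0.916
grasp_force: 0.0
```

Run:
```python
from h import *
fr=[capture('scene')[0] for _ in range(16)]
for f in fr:
    g=f[150:192,365:392].astype(int).sum(2);m=g<150;y,x=np.nonzero(m);print(round(x.mean(),2),round(y.mean(),2),m.sum(),end=' | ')
t,_=capture('top');t0=cv2.imread('pics/top0.png')
print('\njar,mug diff',[np.abs(t[a:b,c:d].astype(int)-t0[a:b,c:d]).mean().round(1) for a,b,c,d in((230,250,293,313),(150,188,272,316))],read_state()['time_s'])
```

```text
13.18 15.7 105 | 13.18 15.7 105 | 13.18 15.7 105 | 13.18 15.7 105 | 13.2 15.71 104 | 13.18 15.7 105 | 13.2 15.71 104 | 13.2 15.71 104 | 13.2 15.71 104 | 13.18 15.7 105 | 13.2 15.71 104 | 13.2 15.71 104 | 13.18 15.7 105 | 13.18 15.7 105 | 13.18 15.7 105 | 13.18 15.7 105 | 
jar,mug diff [np.float64(9.0), np.float64(8.0)] 23.0
```

```bash
python3 -c "from rig import *;print(hand_in())"
```

```text
the job is handed in; nothing more can be done
None
```

The job is handed in at about 23 s: I pressed the knockout lever to its stop, hung the loupe on the hook, tugged it to about a 15 mm dip (worked out from the wrist force) for just over a second, and let it go; it hangs still, and I never went near the mug or jar.

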